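# Mount a carved figure on its plinth

## Robot

A 6-joint arm with a two-finger parallel gripper is mounted at the origin on the work surface. World frame = base frame: x ahead of the robot, y to its left, z up, the work surface at z = 0. Lengths are in m, angles in rad, forces in N, time in s.
With the tool pointing down it reaches from about 0.275 to 0.85 m from the base axis. Payload 5.2 kg.
Tool frame: the origin (TCP) lies at the very end of the fingers, on their centre line; the grasp point (between the pads) lies 19 mm behind it; z points along the fingers, y is the line along which they close (so a half turn about z gives the same grasp; the last joint's range is limited). The gripper opens to 85 mm and grips with 20 to 120 N. Pads are 22 mm wide; open, the fingers measure 114 mm over their backs; the gripper's body (76 mm by 85 mm) begins 54 mm behind the grasp point. The pads swing forward as they close: fully open they stand 13 mm farther back than shut.
Start: joints at [0.971, 0.259, 1.535, -0, 1.348, -0.203], TCP at [0.213, 0.507, 0.231] pointing down, gripper open.
Joint ranges: [-3.14, 3.14], [-0.91, 2.08], [0.19, 2.58], [-1.22, 4.36], [0.22, 2.71], [-3.12, 3.12]. Speed limits (rad/s): [2.57, 2.57, 3.14, 3.14, 3.14, 3.14].

## Interface

Orientations are given as a unit quaternion [w, x, y, z].
In Python, from bench import arm, eyes gives the robot as it stands.
- The arm moves only by the tool move_arm, never from a script. Its argument "commands" is a list of rows, each a list of 3 entries, a list of its own where there are three numbers: the shift along the tool's x, y, z in m, then the turn about the tool's z in degrees, then the closure in counts, from 0 (fully open) to 255 (shut). In form: [[[tx, ty, tz], turn, fingers], ...]. A call has 1 to 20 rows; each row is the pose to reach, as a shift and turn from the pose commanded when the call began, along the tool's axes at that moment; what a row does not reach only later rows make up. A row lasts 1/8 s, in which the tool goes at most 62.5 mm and 10.7 degrees, less where a joint would pass 70% of its speed; a pose out of reach is approached as far as the arm can. A call with a gripper value outside its range is refused whole. The fingers move at their own pace and stop on an object; the grip force is fixed at half the most. Time passes only in rows, so rows that repeat a pose let the fingers close. It gives the time, the measured TCP pose, the force, the opening and the grip force at its end, in the units of the state.
- arm.get_state(): the state, without advancing time (a new reading comes with each control period).
- eyes.get_image(name): name is "scene" or "top"; returns the picture (480x640x3 uint8, red, green, blue); there is no depth.
- eyes.camera_info(name): a dict with "fx", "fy", "cx", "cy" (pixels), "extrinsics" (4x4, takes a point from camera to world coordinates). Camera axes: x right, y up, looking along -z (the intrinsics and any distortion apply to the point x, -y, -z); pixel columns grow to the right and rows downward; lengths in m; the calibration is good to about 2 mm. A picture is of the moment at which its call begins. camera_info takes no time and is no camera call.
- arm.close_job(): hands the job in; it is judged then, once.
The state is a dict: "time": time; "joint_pos": joint angles; "qvel": joint speeds; "joint_torque": joint torques, N m; "tcp_pos": TCP position; "eef_rot": TCP orientation; "contact_force": force on the tool from outside, world axes, zero at the start; "wrist_torque": the same for the moment, N m; "finger_gap": finger opening in m; "finger_force": force on a finger pad.
Only numpy, scipy, OpenCV 4.12 (cv2) and the standard library are available. Lean on these libraries where they do the work, as an engineer would, in place of code of your own. Each camera call takes 0.05 s, during which the arm holds its last target. There are 200 camera calls.

## Task

Take the standing figure with the praying hands out of the drying rack and mount it on the plinth: feel for the blind hole in the round seat with the peg under its foot, then press it straight down until the foot is fully home on the seat, upright and facing the plinth's front step, before you let go. Do not drop or topple the figure, and leave the seated figure, the mallet, the two carving tools and the brush pot where they are.

Things in the scene. Friction and masses are not known exactly. Their poses are not given: they have to be found in the camera images.
- figure: The figure to mount: plain light-wood statuette of a slim standing devotee with pointed crown and joined hands, 137 mm tall above its foot's underside, about 0.16 kg. Origin: centre of the underside of its round foot (54 mm across, 8 mm thick); z up; it faces its own -x. At the start it stands upright in one of the rack's two holes, foot resting on the rack, peg with 2 mm play.
- figure_grip (a point): Middle of the figure's torso, 94 mm above its origin. The torso is a flat-sided block from 74 to 108 mm, 38 mm wide (figure's y) and 30 mm deep (x): grip it across y from above. Over it only neck, head and crown (25 mm wide) rise to 137 mm.
- figure_tip (a point): Centre of the end face of the peg under the figure's foot: a round peg 24 mm in diameter and 30 mm long, on the figure's axis, its end cut square with no chamfer.
- figure_hands (a point): Point in the figure's joined hands, 31 mm in front (its -x) of its axis and 98 mm above its origin: shows which way it faces. The forearms reach 36 mm out to -x between heights 77 and 107 mm and stay within 17 mm of the middle in y.
- plinth: Fixed square stepped medium-brown wooden plinth (tiers 150, 128, 112 mm wide, tops 34, 44, 68 mm above the table) between cleats on a 230 x 230 x 18 mm plywood board. Origin: middle of the board's underside, on the table. Its front is its own -x side, where a 70 mm wide offering step projects to 99 mm from the middle, with rosettes above. On top sits a rigid round lotus seat.
- plinth_top (a point): Point on the plinth's middle axis at the height of the seat's flat top, 80 mm above the table. The seat, 94 mm across, was let in by eye: its centre lies off this point by an unknown 0 to 4 mm either way in plinth x and also in plinth y. In the seat's centre is an upright, sharp-edged blind hole 26 mm in diameter, 34 mm deep, for the figure's peg; home, the foot rests on the seat.
- rack: Fixed dark drying board on the table, 90 (x) x 250 (y) x 45 (z) mm, origin at the centre of its underside; two upright blind holes of 28 mm diameter, 36 mm deep, at y = -78 and +78 mm, hold the pegs of two figures.
- seated: Bystander: squat, pot-bellied seated figure of light wood, 96 mm tall, 58 mm across, in the rack's other hole. Origin: centre of the underside of its foot.
- mallet: Bystander: round wooden carver's mallet standing on its head, 86 mm across, 217 mm tall. Origin: centre of its underside.
- gouge: Bystander: wide gouge lying on the table beyond the rack, 218 mm long, medium-brown handle 24 mm thick. Origin: on the table, 13 mm from the blade end of the handle; blade to its +x.
- chisel: Bystander: narrow chisel lying on the table beyond the plinth, 218 mm long, dark handle 24 mm thick. Origin: on the table, 13 mm from the blade end of the handle; blade to its +x.
- pot: Bystander: white pot of brushes, 80 mm across, 95 mm tall, the brushes reach about 215 mm. Origin: centre of its underside.
Not all that is in view belongs to the job. What is shaped like the figure but grey or pink is not meant.

How it is judged:
On the way, in this order (a step that is already met when the one before it is completed fails the run):
1. the figure is lifted out of the rack: its peg's end is clear above the rack, in the fingers (height (world z) of figure_tip above 0.05 m and contact force between the fingers and figure above 0.5 N), for 0.1 s.
2. the peg has found the hole: its end is at least 8 mm below the seat's top, the figure still in the fingers (z of figure_tip in the frame of plinth below 0.072 m and horizontal distance between figure_tip and plinth_top below 0.009 m and contact force between the fingers and figure above 0.5 N), for 0.05 s.
At the end, for the whole second after the job is handed in: The figure stands in the seat's hole with the underside of its foot within 2.5 mm of the seat's top and within 9 mm of the plinth's middle, upright within 0.06 rad, its front towards the plinth's front step within 0.26 rad (15 degrees), at rest and released (z of figure in the frame of plinth below 0.0825 m and horizontal distance between figure and plinth_top below 0.009 m and angle between figure's own z axis and vertical below 0.06 rad and angle between the x axis of figure and the x axis of plinth, either way round below 0.26 rad and x of figure_hands in the frame of plinth below -0.01 m and linear speed of figure below 0.02 m/s); the robot touches nothing.
It fails at once if the figure is dropped (falls faster than 0.4 m/s out of the fingers) (contact force between the fingers and figure below 0.05 N and linear speed of figure above 0.4 m/s).
It fails at once if the figure is toppled (tilted more than 0.6 rad) (angle between figure's own z axis and vertical above 0.6 rad).
It fails at once if a bystander (seated figure, mallet, gouge, chisel or brush pot) is moved more than 25 mm (distance of any of seated, mallet, gouge, chisel, pot from where it was at the start of the episode above 0.025 m).
It also fails if it takes over 72 s, if anything falls off the work surface, if the arm or the gripper's body presses on something with over 40 N, if the wrist force passes 120 N, or if a joint passes its speed limit or range.

## Working session

There is one attempt and no reset: what is moved stays moved. The work goes in short steps, Python scripts to look and compute and a tool call to move; the robot and the scene stay as the last step left them, time stands still between calls to the robot, and variables do not carry over. Pictures are saved under pics/ and viewed, at most 10 in all, crops included, and the job is handed in when it is done.

Besides the shell and the picture viewer there is one more tool, called as name(argument=value, ...) on one line, values as JSON. move_arm: Moves the arm, as the interface text tells. Its arguments: {"type":"object","properties":{"commands":{"type":"array"}},"required":["commands"]}

```bash
mkdir -p pics; ls
python3 - <<'E'
from bench import arm, eyes
import cv2
for n in("scene","top"):
    cv2.imwrite(f"pics/{n}0.png",eyes.get_image(n)[:,:,::-1]); print(n,eyes.camera_info(n))
print(arm.get_state())
E
```

```text
pics
scene {'fx': 571.7701768773555, 'fy': 571.7701768773555, 'cx': 317.33306492012156, 'cy': 242.00039279019308, 'extrinsics': array([[ 0.15650645, -0.68919537,  0.70747118,  1.72363249],
       [ 0.98758956,  0.11872727, -0.10281387, -0.1691295 ],
       [-0.01313728,  0.71478219,  0.69922374,  1.19057465],
       [ 0.        ,  0.        ,  0.        ,  1.        ]])}
top {'fx': 435.04884996755686, 'fy': 435.04884996755686, 'cx': 322.8929633140356, 'cy': 244.80263646495715, 'extrinsics': array([[ 5.68865853e-02,  9.75463669e-01, -2.12684150e-01,
         4.13519194e-01],
       [-9.98376265e-01,  5.49493997e-02, -1.50132183e-02,
         4.39553897e-04],
       [-2.95798263e-03,  2.13192858e-01,  9.77005658e-01,
         1.04805716e+00],
       [ 0.00000000e+00,  0.00000000e+00,  0.00000000e+00,
         1.00000000e+00]])}
{'time': 0.1, 'joint_pos': array([ 9.71213687e-01,  2.59256086e-01,  1.53594462e+00,  9.44627470e-06,
        1.34801800e+00, -2.02787362e-01]), 'qvel': array([ 0.0017928 , -0.00229443, -0.00489263,  0.00181309,  0.00070044,
        0.00071268]), 'joint_torque': array([ 2.38454668e-03, -4.46961987e+01, -2.91248310e+01, -2.68723925e-04,
        6.14197575e-03, -6.14244058e-06]), 'tcp_pos': array([0.21225681, 0.5068889 , 0.23057703]), 'eef_rot': array([-3.21734165e-04,  1.97099617e-01,  9.80383129e-01, -7.46672046e-04]), 'contact_force': array([ 0.55022812,  0.431855  , -0.33450216]), 'wrist_torque': array([ 0.00973886, -0.03659215,  0.01017873]), 'finger_force': 0.0, 'finger_gap': 0.085502249488689}
```

View pics/scene0.png

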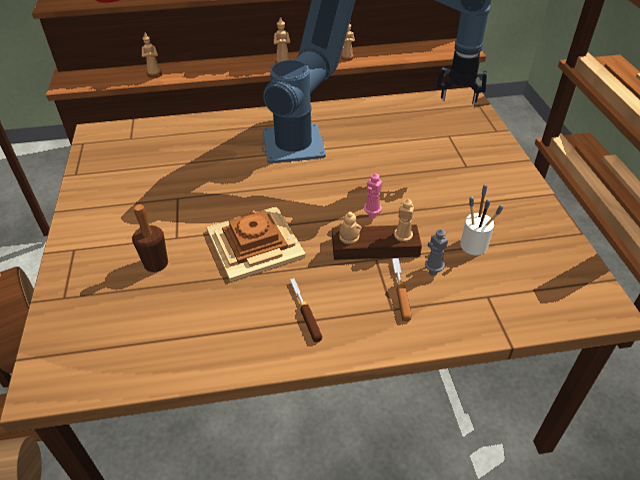

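View pics/top0.png

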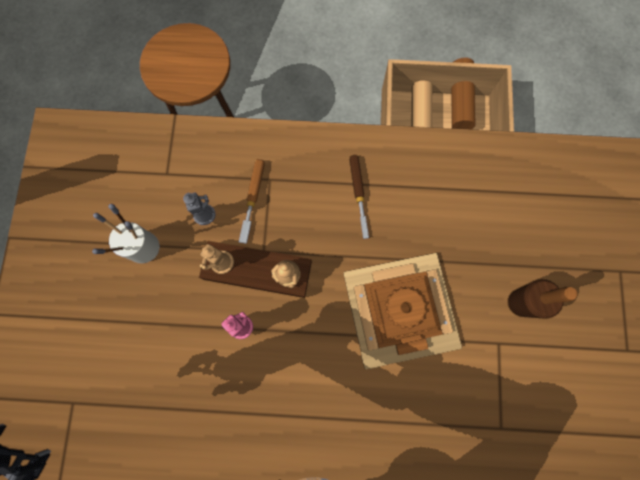

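The figure stands at top-view (213,262), the seated one at (286,274), and the seat hole at about (406,308). I'll zoom in on both areas in one picture.

Run:
```python
import cv2,numpy as np
t=cv2.imread("pics/top0.png"); s=cv2.imread("pics/scene0.png")
z=lambda im,x,y,w,h:cv2.resize(im[y:y+h,x:x+w],(400,300),interpolation=cv2.INTER_CUBIC)
cv2.imwrite("pics/z0.png",np.vstack([np.hstack([z(t,190,225,133,100),z(t,340,258,133,100)]),np.hstack([z(s,325,180,107,80),z(s,200,200,107,80)])]))
```

```text
(no output)
```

View pics/z0.png

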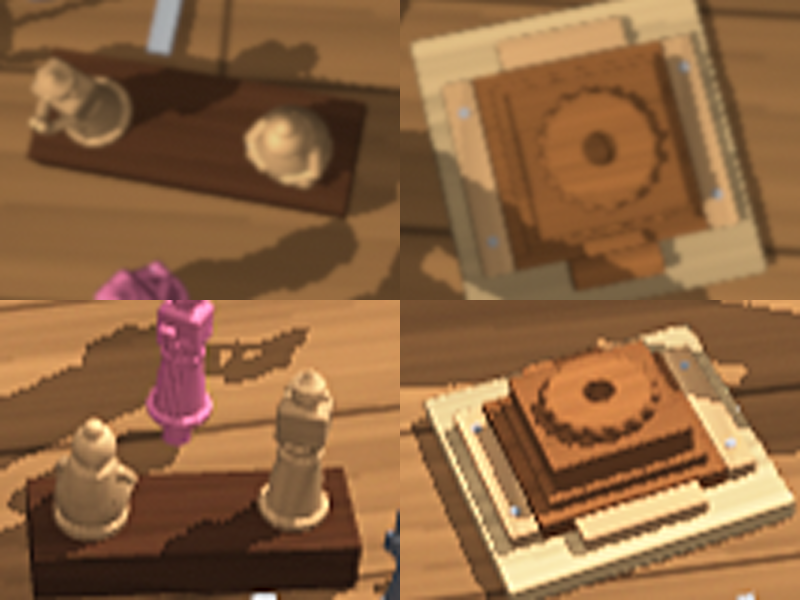

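Top right shows the plinth's step and front at about top pixel (413,344), which is the robot side. The figure's foot centre is at about (222,262), crown (208,250), and hands about (203,267), so they point to +y/-x. Next I'll measure by masks.

```bash
cat > h.py <<'E'
from bench import arm,eyes
import cv2,numpy as np
def cast(n,uv,z):
    c=eyes.camera_info(n);E=c["extrinsics"]
    d=E[:3,:3]@np.array([(uv[0]-c["cx"])/c["fx"],-(uv[1]-c["cy"])/c["fy"],-1]);o=E[:3,3]
    return o+d*(z-o[2])/d[2]
def proj(n,p):
    c=eyes.camera_info(n);E=c["extrinsics"];q=E[:3,:3].T@(np.array(p)-E[:3,3])
    return np.array([c["cx"]-c["fx"]*q[0]/q[2],c["cy"]+c["fy"]*q[1]/q[2]])
E
python3 - <<'E'
from h import *
np.set_printoptions(precision=4,suppress=True)
t=cv2.imread("pics/top0.png"); s=cv2.imread("pics/scene0.png")
def blob(n,im,x,y,r,z):
    g=cv2.resize(cv2.cvtColor(im[y-r:y+r,x-r:x+r],6),None,fx=8,fy=8,interpolation=cv2.INTER_CUBIC)
    thr=(int(g[8*r-16:8*r+16,8*r-16:8*r+16].min())+int(np.median(g)))/2
    k,l,st,c=cv2.connectedComponentsWithStats((g<thr).astype(np.uint8))
    i=l[8*r,8*r]; uv=(c[i]+.5)/8-.5+[x-r,y-r]; print(n,"hole",uv,st[i]/8,cast(n,uv,z))
blob("top",t,406,308,12,.08)
blob("scene",s,253,224,8,.08)
# rects
hsv=cv2.cvtColor(t,cv2.COLOR_BGR2HSV)
for (u,v) in [(355,280),(455,335),(225,275)]: print(hsv[v,u])
c4=[(345,272),(436,253),(461,346),(366,367)]
P=np.array([cast("top",p,.018) for p in c4]);print("board",P,P.mean(0),np.linalg.norm(np.diff(P,axis=0),axis=1))
r=np.array([cast("top",p,.045) for p in [(190+33/3,225+158/3),(190+345/3,225+215/3),(190+365/3,225+103/3)]]);print("rack",r,(r[0]+r[2])/2,np.linalg.norm(np.diff(r,axis=0),axis=1))
print("foot",cast("top",(190+98/3,225+112/3),.053),cast("scene",(325+294/3.74,180+200/3.75),.053))
print("crown",cast("top",(190+55/3,225+72/3),.18),cast("scene",(325+307/3.74,180+72/3.75),.182))
print("hands",cast("top",(190+36/3,225+127/3),.15))
print("seated",cast("top",(190+290/3,225+150/3),.053))
E
```

```text
top hole [406.0127 307.1069] [  6.875   5.625  11.     11.625 798.25 ] [ 0.494  -0.1759  0.08  ]
scene hole [252.7354 223.7827] [  4.125   5.5     8.375   5.75  291.875] [ 0.4943 -0.1773  0.08  ]
[ 18 108 210]
[ 18 107 195]
[ 12 162  82]
board [[ 0.5743 -0.0403  0.018 ]
 [ 0.6329 -0.2572  0.018 ]
 [ 0.4174 -0.315   0.018 ]
 [ 0.3582 -0.0982  0.018 ]] [ 0.4957 -0.1777  0.018 ] [0.2247 0.2231 0.2247]
rack [[0.5379 0.2942 0.045 ]
 [0.5076 0.05   0.045 ]
 [0.5956 0.0401 0.045 ]] [0.5668 0.1672 0.045 ] [0.2461 0.0885]
foot [0.5754 0.2457 0.053 ] [0.5796 0.2488 0.053 ]
crown [0.5806 0.2466 0.18  ] [0.58   0.2462 0.182 ]
hands [0.5467 0.2639 0.15  ]
seated [0.5543 0.0951 0.053 ]
```

move_arm(commands=[[[-0.04, -0.01, 0], 0, 0], [[-0.1, -0.022, 0], 2, 0], [[-0.16, -0.036, 0], 4, 0], [[-0.22, -0.05, 0], 6, 0], [[-0.28, -0.064, 0], 7.3, 0], [[-0.34, -0.078, 0], 7.3, 0], [[-0.4, -0.09, 0], 7.3, 0], [[-0.438, -0.0998, 0], 7.3, 0], [[-0.438, -0.0998, 0], 7.3, 0], [[-0.438, -0.0998, 0], 7.3, 0]])

```text
time: 1.35
tcp_pos: [0.5772, 0.2461, 0.2307]
eef_rot: [-0.001, 0.259, 0.966, -0.0]
contact_force: [0.1, 1.1, 0.1]
finger_gap: 0.0851
finger_force: 0.0
```

Run:
```python
from h import *
t=eyes.get_image("top")[:,:,::-1];s=eyes.get_image("scene")[:,:,::-1]
z=lambda im,x,y,w,h:cv2.resize(im[y:y+h,x:x+w],(400,300),interpolation=cv2.INTER_CUBIC)
cv2.imwrite("pics/z1.png",np.hstack([z(t,160,200,133,100),z(s,345,150,133,100)]))
st=arm.get_state();print(st["tcp_pos"],st["eef_rot"],st["contact_force"],st["time"])
```

```text
[0.57684655 0.24686833 0.23123402] [-3.82927203e-04  2.58512092e-01  9.66007946e-01 -1.30401009e-05] [-0.47886558 -0.4886039   0.51082172] 1.45
```

View pics/z1.png

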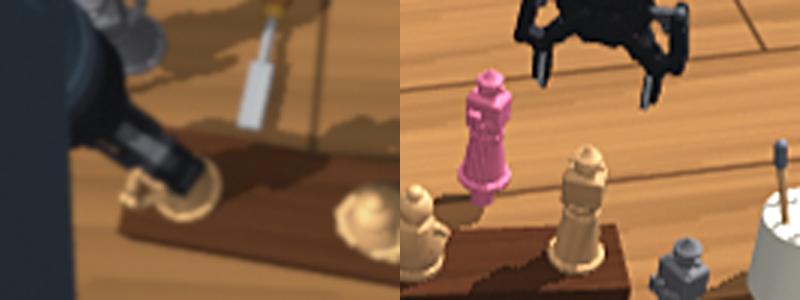

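The gripper is centred over the figure: finger tips sit either side of the crown, and the forearms are square to the finger line. Descending.

move_arm(commands=[[[0, 0, 0.03], 0, 0], [[0, 0, 0.06], 0, 0], [[0, 0, 0.085], 0, 0], [[0, 0, 0.1], 0, 0], [[0, 0, 0.112], 0, 0], [[0, 0, 0.112], 0, 0], [[0, 0, 0.112], 0, 60], [[0, 0, 0.112], 0, 120], [[0, 0, 0.112], 0, 180], [[0, 0, 0.112], 0, 255], [[0, 0, 0.112], 0, 255], [[0, 0, 0.112], 0, 255], [[0, 0, 0.112], 0, 255]])

```text
time: 3.08
tcp_pos: [0.5787, 0.2462, 0.1203]
eef_rot: [0.001, 0.259, 0.966, 0.001]
contact_force: [1.0, 2.2, 6.8]
finger_gap: 0.0369
finger_force: 60.3
```

move_arm(commands=[[[0, 0, -0.01], 0, 255], [[0, 0, -0.025], 0, 255], [[0, 0, -0.045], 0, 255], [[0, 0, -0.07], 0, 255], [[0, 0, -0.095], 0, 255], [[0, 0, -0.12], 0, 255], [[0, 0, -0.14], 0, 255], [[0, 0, -0.15], 0, 255], [[0, 0, -0.15], 0, 255], [[0, 0, -0.15], 0, 255]])

```text
time: 4.32
tcp_pos: [0.5774, 0.2458, 0.2683]
eef_rot: [-0.001, 0.259, 0.966, -0.0]
contact_force: [0.2, -0.7, -0.4]
finger_gap: 0.0371
finger_force: 59.8
```

Run:
```python
from h import *
from scipy.spatial.transform import Rotation as R
st=arm.get_state();q=st["eef_rot"];M=R.from_quat(np.r_[q[1:],q[0]]).as_matrix();p=st["tcp_pos"]
print(p,st["contact_force"],st["finger_gap"],np.degrees(np.arctan2(M[1],M[0])),M.T@(np.array([.494,-.1766,p[2]])-p))
cv2.imwrite("pics/s2.png",eyes.get_image("scene")[110:260,330:530,::-1].repeat(3,0).repeat(3,1))
```

```text
[0.57740744 0.24583118 0.26827311] [ 0.16865494 -0.68093287 -0.43814749] 0.03707957111610805 [ 149.96363714   59.9637404  -167.46235067] [-1.39241110e-01 -4.07451483e-01  3.29263689e-04]
```

View pics/s2.png

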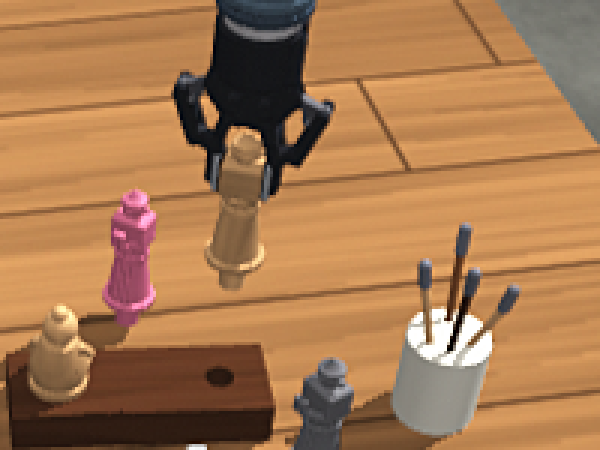

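The figure is held upright, the peg is out and the rack hole is empty. Carrying it to the plinth with a -45° turn.

move_arm(commands=[[[-0.007, -0.02, 0], -2, 255], [[-0.02, -0.058, 0], -7, 255], [[-0.035, -0.102, 0], -12, 255], [[-0.05, -0.146, 0], -17, 255], [[-0.065, -0.19, 0], -22, 255], [[-0.08, -0.234, 0], -27, 255], [[-0.095, -0.278, 0], -32, 255], [[-0.11, -0.322, 0], -37, 255], [[-0.124, -0.364, 0], -41, 255], [[-0.134, -0.393, 0], -44, 255], [[-0.139, -0.4075, 0], -45, 255], [[-0.139, -0.4075, 0], -45, 255], [[-0.139, -0.4075, 0.02], -45, 255], [[-0.139, -0.4075, 0.05], -45, 255], [[-0.139, -0.4075, 0.065], -45, 255], [[-0.139, -0.4075, 0.065], -45, 255], [[-0.139, -0.4075, 0.065], -45, 255]])

```text
time: 6.5
tcp_pos: [0.495, -0.1765, 0.2053]
eef_rot: [0.001, -0.13, 0.991, -0.0]
contact_force: [0.0, 0.8, -1.0]
finger_gap: 0.037
finger_force: 60.0
```

Run:
```python
from h import *
t=eyes.get_image("top")[:,:,::-1];s=eyes.get_image("scene")[:,:,::-1]
cv2.imwrite("pics/t3.png",t);cv2.imwrite("pics/s3.png",s)
z=lambda im,x,y,w,h:cv2.resize(im[y:y+h,x:x+w],(400,400),interpolation=cv2.INTER_CUBIC)
cv2.imwrite("pics/z3.png",np.hstack([z(t,356,250,100,100),z(s,203,150,100,100)]))
st=arm.get_state();p=st["tcp_pos"];print(p,st["eef_rot"],st["contact_force"])
for n in("top","scene"):
  for dz in(-.105,-.135): print(n,proj(n,[p[0],p[1],p[2]-.075-(.03 if dz<-.12 else 0)]))
```

```text
[ 0.49498348 -0.17663117  0.20546858] [ 8.13913210e-04 -1.30310954e-01  9.91472616e-01 -6.66951033e-04] [-0.02001124  0.42801788 -0.49213635]
top [410.81003793 304.91011452]
top [408.1111044  305.99544623]
scene [251.34646312 210.69178515]
scene [252.33348492 218.61326713]
```

View pics/z3.png

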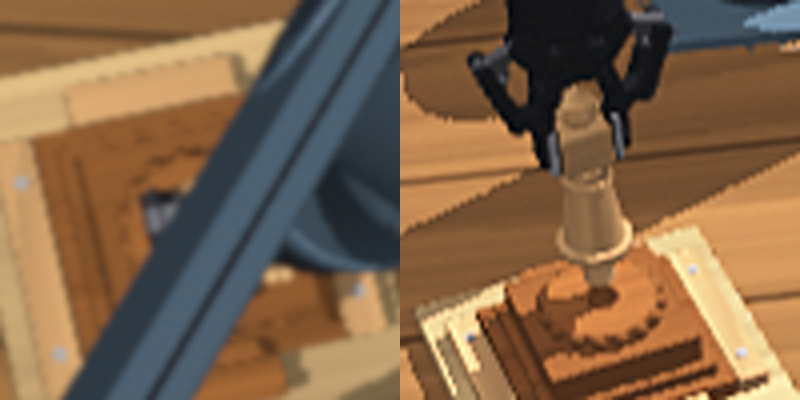

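Held with the peg just above the hole in the scene view; foot at about (251,210), as predicted. Lowering to feel.

move_arm(commands=[[[0.0008, 0, 0.008], 0, 255], [[0.0008, 0, 0.014], 0, 255], [[0.0008, 0, 0.017], 0, 255], [[0.0008, 0, 0.018], 0, 255], [[0.0008, 0, 0.019], 0, 255], [[0.0008, 0, 0.02], 0, 255], [[0.0008, 0, 0.0205], 0, 255], [[0.0008, 0, 0.0215], 0, 255], [[0.0008, 0, 0.0215], 0, 255], [[0.0008, 0, 0.0215], 0, 255]])

```text
time: 7.85
tcp_pos: [0.4942, -0.1767, 0.1846]
eef_rot: [0.001, -0.13, 0.991, -0.001]
contact_force: [-1.9, 1.6, 10.3]
finger_gap: 0.0373
finger_force: 61.5
```

Run:
```python
from h import *
for i in range(4):
    eyes.get_image("top");st=arm.get_state();print(st["tcp_pos"],st["contact_force"],st["wrist_torque"])
```

```text
[ 0.49419302 -0.1767248   0.18458154] [-1.42857618  2.09138539  8.51416763] [ 0.54049184  0.49437262 -0.00068345]
[ 0.49417747 -0.17670427  0.18457612] [-0.62813477  2.00883014 10.34826471] [ 0.51697702  0.52306419 -0.03293409]
[ 0.4942155  -0.17670851  0.18460022] [-0.74232171  1.99080811  9.23199285] [ 0.49554823  0.52772418 -0.02939409]
[ 0.49418991 -0.17672667  0.18459652] [-0.84133423  2.17257559  9.28658371] [ 0.48867238  0.43317527 -0.0181752 ]
```

The moment hints that the hole lies towards world +x/-y, so I'll creep that way under light press.

move_arm(commands=[[[-0.0005, -0.0003, 0], 0, 255], [[-0.001, -0.0006, 0], 0, 255], [[-0.001, -0.0006, 0], 0, 255]])

```text
time: 8.43
tcp_pos: [0.4948, -0.1768, 0.1845]
eef_rot: [0.0, -0.13, 0.991, -0.0]
contact_force: [-1.7, 2.9, 11.3]
finger_gap: 0.0375
finger_force: 61.4
```

```bash
cat > st.py <<'E'
from h import *
st=arm.get_state();print(st["time"],st["tcp_pos"],st["contact_force"],st["wrist_torque"])
E
python3 st.py
```

```text
8.425 [ 0.494785   -0.17676527  0.18448322] [-1.71608348  2.85304167 11.28160099] [0.71919113 0.83740513 0.00943183]
```

move_arm(commands=[[[-0.0005, -0.0003, 0], 0, 255], [[-0.001, -0.0006, 0], 0, 255], [[-0.001, -0.0006, 0], 0, 255]])

```text
time: 8.8
tcp_pos: [0.4955, -0.1768, 0.1844]
eef_rot: [0.0, -0.13, 0.991, 0.0]
contact_force: [-3.3, 2.9, 12.2]
finger_gap: 0.0373
finger_force: 60.4
```

```bash
python3 st.py
```

```text
8.8 [ 0.49549623 -0.176796    0.18440934] [-3.30596207  2.90822717 12.16896593] [ 0.9246228   1.09554276 -0.01806832]
```

move_arm(commands=[[[-0.0002, -0.0006, 0], 0, 255], [[-0.0004, -0.0011, 0], 0, 255], [[-0.0006, -0.0017, 0], 0, 255], [[-0.0006, -0.0017, 0], 0, 255]])

```text
time: 9.3
tcp_pos: [0.4961, -0.1772, 0.1843]
eef_rot: [-0.0, -0.13, 0.991, 0.001]
contact_force: [-4.5, 5.5, 12.6]
finger_gap: 0.037
finger_force: 60.2
```

```bash
python3 st.py
python3 - <<'E'
from h import *
s=eyes.get_image("scene")[:,:,::-1];t=eyes.get_image("top")[:,:,::-1]
cv2.imwrite("pics/z4.png",cv2.resize(s[170:250,203:303],(800,600) if 0 else (750,600),interpolation=cv2.INTER_CUBIC))
E
```

```text
9.3 [ 0.49613412 -0.17720662  0.18426954] [-4.50998854  5.50306774 12.62613668] [ 1.59913221  1.311805   -0.03773776]
```

View pics/z4.png

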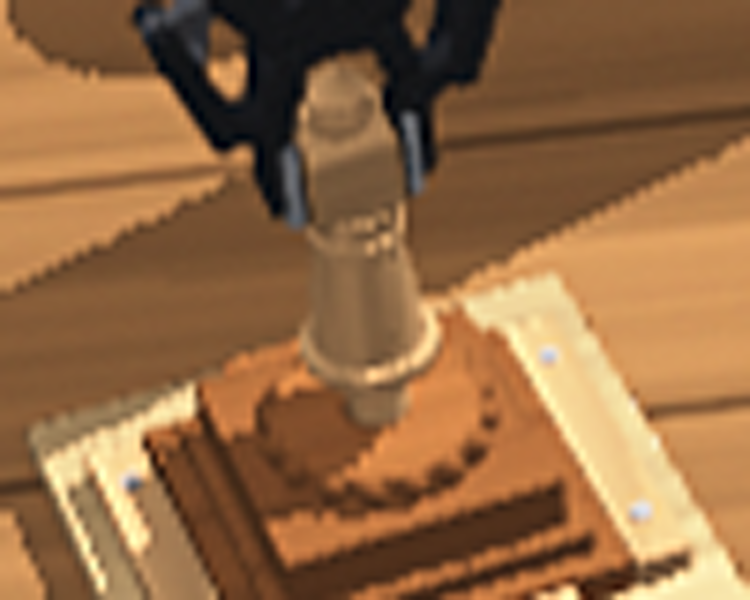

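The peg end covers the hole in the view (about 253.5,224). It is sticking by friction, so I'll unload it, then press at the new spot.

move_arm(commands=[[[0, 0, -0.002], 0, 255], [[0, 0, -0.003], 0, 255], [[0, 0, -0.003], 0, 255], [[0, 0, -0.003], 0, 255]])

```text
time: 9.9
tcp_pos: [0.4967, -0.1788, 0.1855]
eef_rot: [-0.0, -0.13, 0.991, 0.0]
contact_force: [-0.2, 0.0, -0.9]
finger_gap: 0.0374
finger_force: 59.8
```

```bash
python3 st.py
```

```text
9.9 [ 0.49674116 -0.17880168  0.18552082] [-0.20892044  0.03598816 -0.87965597] [-0.02508628  0.0275725   0.04776043]
```

move_arm(commands=[[[0, 0, 0.002], 0, 255], [[0, 0, 0.003], 0, 255], [[0, 0, 0.004], 0, 255], [[0, 0, 0.0045], 0, 255]])

```text
time: 10.4
tcp_pos: [0.4968, -0.1787, 0.1812]
eef_rot: [-0.0, -0.13, 0.991, 0.0]
contact_force: [-0.2, -0.5, -0.5]
finger_gap: 0.0373
finger_force: 59.8
```

```bash
python3 st.py
```

```text
10.4 [ 0.49677797 -0.17869808  0.18118308] [-0.19474546 -0.48389048 -0.47938543] [-0.00307328 -0.01430916  0.01619143]
```

The peg has dropped into the hole: 3.4 mm below the contact height with no force. I'll go straight down.

move_arm(commands=[[[0, 0, 0.002], 0, 255], [[0, 0, 0.004], 0, 255], [[0, 0, 0.006], 0, 255], [[0, 0, 0.008], 0, 255], [[0, 0, 0.009], 0, 255], [[0, 0, 0.01], 0, 255]])

```text
time: 11.15
tcp_pos: [0.4968, -0.1787, 0.1712]
eef_rot: [-0.0, -0.13, 0.991, 0.0]
contact_force: [0.5, 0.9, -2.2]
finger_gap: 0.0373
finger_force: 59.8
```

```bash
python3 st.py
```

```text
11.15 [ 0.49679727 -0.17872522  0.17123448] [ 0.51670643  0.87317124 -2.17403001] [-0.00550654 -0.00851571  0.00274352]
```

move_arm(commands=[[[0, 0, 0.002], 0, 255], [[0, 0, 0.004], 0, 255], [[0, 0, 0.006], 0, 255], [[0, 0, 0.008], 0, 255], [[0, 0, 0.01], 0, 255], [[0, 0, 0.012], 0, 255], [[0, 0, 0.014], 0, 255], [[0, 0, 0.0155], 0, 255], [[0, 0, 0.0165], 0, 255], [[0, 0, 0.0172], 0, 255], [[0, 0, 0.0172], 0, 255]])

```text
time: 12.52
tcp_pos: [0.4969, -0.1787, 0.1552]
eef_rot: [0.0, -0.13, 0.991, -0.0]
contact_force: [-2.7, 1.5, 6.9]
finger_gap: 0.0371
finger_force: 60.6
```

```bash
python3 st.py
```

```text
12.525 [ 0.49685736 -0.1786657   0.15523783] [-2.66870404  1.45197366  6.87323508] [0.29636738 0.44199464 0.01387086]
```

move_arm(commands=[[[0, 0, 0.0008], 0, 255], [[0, 0, 0.0016], 0, 255], [[0, 0, 0.0016], 0, 255], [[0, 0, 0.0016], 0, 255]])

```text
time: 13.02
tcp_pos: [0.497, -0.1786, 0.1552]
eef_rot: [0.001, -0.13, 0.991, -0.001]
contact_force: [-5.3, 2.7, 17.2]
finger_gap: 0.0372
finger_force: 61.8
```

```bash
python3 st.py
python3 - <<'E'
from h import *
s=eyes.get_image("scene")[:,:,::-1]
cv2.imwrite("pics/z5.png",cv2.resize(s[170:250,203:303],(750,600),interpolation=cv2.INTER_CUBIC))
E
```

```text
13.025 [ 0.49699798 -0.17860497  0.15517279] [-5.33281217  2.72244409 17.19649296] [0.70237279 1.05694326 0.01313744]
```

View pics/z5.png

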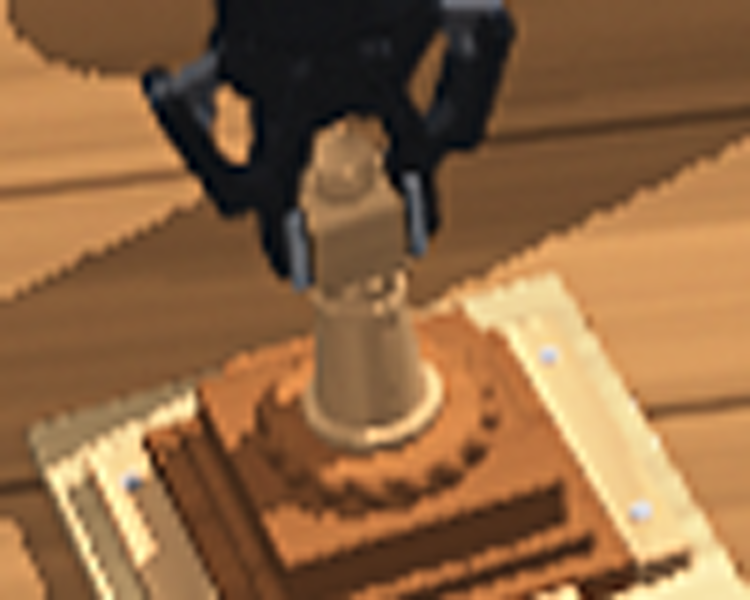

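The foot is seated: stiff at 17 N with no gap visible. Relieving the press, opening, and backing off upward.

move_arm(commands=[[[0, 0, -0.0014], 0, 255], [[0, 0, -0.0014], 0, 255], [[0, 0, -0.0014], 0, 200], [[0, 0, -0.0014], 0, 120], [[0, 0, -0.0014], 0, 60], [[0, 0, -0.0014], 0, 0], [[0, 0, -0.0014], 0, 0], [[0, 0, -0.0014], 0, 0], [[0, 0, -0.0014], 0, 0], [[0, 0, -0.0014], 0, 0]])

```text
time: 14.32
tcp_pos: [0.4968, -0.1787, 0.1539]
eef_rot: [-0.0, -0.13, 0.991, -0.0]
contact_force: [0.0, -0.2, 0.5]
finger_gap: 0.0851
finger_force: 0.0
```

move_arm(commands=[[[0, 0, -0.01], 0, 0], [[0, 0, -0.03], 0, 0], [[0, 0, -0.06], 0, 0], [[0, 0, -0.09], 0, 0], [[0, 0, -0.12], 0, 0], [[0, 0, -0.15], 0, 0], [[0, 0, -0.15], 0, 0], [[0, 0, -0.15], 0, 0]])

```text
time: 15.32
tcp_pos: [0.4965, -0.1785, 0.3034]
eef_rot: [-0.0, -0.13, 0.991, 0.0]
contact_force: [0.2, -0.7, -0.4]
finger_gap: 0.0852
finger_force: 0.0
```

```bash
python3 st.py
python3 - <<'E'
from h import *
s=eyes.get_image("scene")[:,:,::-1]
cv2.imwrite("pics/z6.png",cv2.resize(s[130:280,120:320],(800,600),interpolation=cv2.INTER_CUBIC))
E
```

```text
15.325 [ 0.49647416 -0.17852671  0.30344397] [ 0.16178868 -0.70385379 -0.41208756] [ 0.05167492 -0.01725207 -0.00837356]
```

View pics/z6.png

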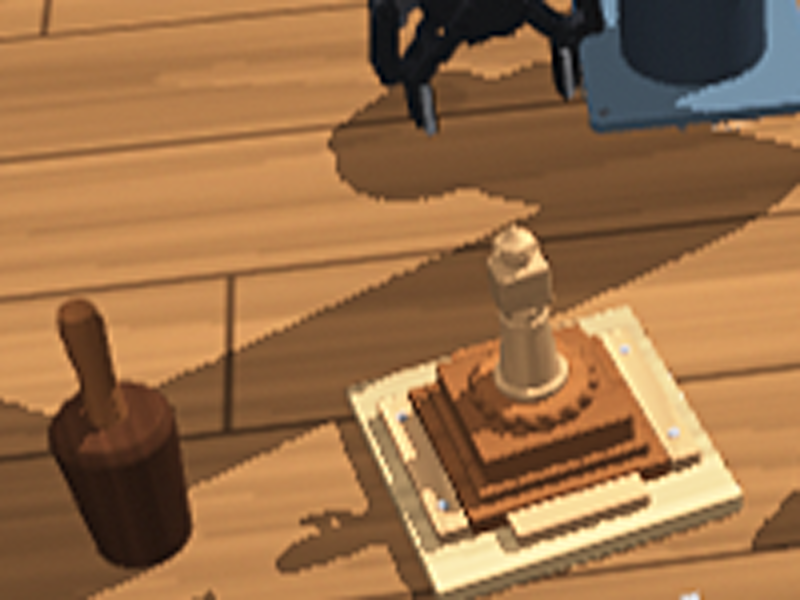

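The figure stands upright and seated on the plinth, with its back to this camera, so it faces the step. The gripper is clear, so I'm handing in.

```bash
python3 -c "
from bench import arm
print(arm.close_job())"
```

```text
the job is handed in; nothing more can be done
None
```

The figure is mounted on the plinth with its foot home on the seat, upright and facing the front step; I released it, moved the gripper clear and handed the job in at about 15 s, but no verdict came back.

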